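# Weigh the soap caddy on the sprung-hook scale

## Task

Weigh the blue soap caddy: lift it out of its bay in the white soap rack, stand it on the middle of the black drip mat and let go, then take it again so that its loop is left free and hang the loop on the hook of the scale. Lower it gently, so that the sprung hook takes the weight without jerking, and let go; leave it hanging freely and upright on the hook, settled and still. Keep the caddy upright all along, and leave all the other things where they are.

Things in the scene. Friction and masses are not known exactly. Their poses are not given: they have to be found in the camera images.
- caddy_center (a point): Centre of the tray (25 mm above the underside) of the soap caddy: blue open tray 90 (its x) by 60 (y) by 50 mm tall, two soaps fixed in it, 0.2 to 0.34 kg, balanced, alike after a half turn. Two 8 mm square posts at x = 0, y = +-17 mm stand on it and carry a top bar: a loop open along x, hole 26 mm wide, 50 to 95 mm above the underside, 42 mm over the posts. Starts in a rack bay, aligned with it.
- caddy_bar (a point): Centre of the caddy's top bar, 74 mm above caddy_center and in the caddy's axes: 8 by 8 mm, 42 mm long along y, 95 to 103 mm above the underside.
- rack: White two-tier soap rack, fixed, left or right; origin under the middle of its front tier. Two bays centred at y = +-37.5 mm, 70 (y) by 104 mm (x), floor 5 mm up, between upright panels 115 mm tall, so that only the caddy's bar can be gripped there, by fingers closing along x. Front and back lips 30 mm high. Behind (x = 75 to 150 mm) a raised tier at 77 mm with a nail brush on it, up to 103 mm.
- mat_top (a point): Centre of the upper face (4 mm above the ledge) of the flat black rubber drip mat, fixed, 130 mm (x) by 110 mm (y), at one of three places in the middle of the ledge; the mug and the tumbler stand at the other two.
- hook_seat (a point): Where a load sits on the scale's hook: on the upper face of its arm, 180 mm above the ledge when unloaded. The arm, a steel bar 8 mm wide (y) and 7 mm thick, points along its own -x (towards the robot). Its upturned end lies 14 to 20 mm on the -x side of this point and rises 16 mm above it. Towards +x the arm is free for 85 mm, up to a red block 24 mm wide and 26 mm tall.
- hook (a joint): How far the sprung hook has dipped, m, 0 to 0.045, 0 when unloaded. Spring 110 N/m with 0.17 N of preload beyond the hook's own weight: the caddy makes it dip about 15 to 29 mm; it bobs lightly damped, at about 3 Hz, and settles in about 2 s.
- scale: Fixed stand of the scale, on the side where the rack is not; origin on the ledge straight below hook_seat. Base plate 170 by 130 mm, 12 mm thick, from x = -20 to 150 mm; grey upright 56 mm wide and 300 mm tall with its front face at x = 97 mm.
- soapbox_center (a point): Centre of a closed green soap box, 84 by 58 by 45 mm, in the rack's other bay. Leave alone.
- mug_center (a point): Centre (half-way up) of the orange mug, 76 mm across, 85 mm tall, handle sticking out about 35 mm at its +y. Leave alone.
- tumbler_center (a point): Centre (half-way up) of the steel tumbler, 72 mm across, 110 mm tall. Leave alone.
- comb_center (a point): Centre of the bamboo comb lying on the ledge, 150 mm (x) by 40 mm (y), 6 mm thick. Leave alone.
- mirror_center (a point): Centre of the round mirror in a red plastic frame, 150 mm across, on a foot, 185 mm tall. Leave alone.
- brush_center (a point): Centre of a nail brush, 40 by 85 by 26 mm, lying on the rack's raised tier. Leave alone.

How it is judged:
By the outcome, as a careful person would: the job done as asked, in the order asked, and still so for the second after the job is handed in, with the robot touching nothing.
It also fails if it takes over 72 s, if anything falls off the work surface, if the arm or the gripper's body presses on something with over 40 N, if the wrist force passes 120 N, or if a joint passes its speed limit or range.

## Robot

A 6-joint arm with a two-finger parallel gripper is mounted at the origin on the work surface. World frame = base frame: x ahead of the robot, y to its left, z up, the work surface at z = 0. Lengths are in m, angles in rad, forces in N, time in s.
With the tool pointing down it reaches from about 0.275 to 0.975 m from the base axis. Payload 8.4 kg.
Tool frame: the origin (TCP) lies on the centre line of the jaws, within the pads' length; the fingertips stand ahead of it and the grasp point (between the pads) lies 5 mm behind it (r.finger_overhang is the z of the fingertips in the tool frame, in m); z points along the fingers, y is the direction in which the jaws open and shut (so a half turn about z gives the same grasp; the last joint's range is limited). The gripper opens to 92 mm and grips with 3 to 60 N. Pads are 20 mm wide; open, the fingers measure 128 mm over their backs; the gripper's body (75 mm by 189 mm) begins 69 mm behind the grasp point.
Start: joints at [-1.114, 0.353, 1.633, -0, 1.155, -0.002], TCP at [0.277, -0.56, 0.229] pointing down, gripper open.
Joint ranges: [-2.63, 2.63], [-0.92, 2.1], [0.06, 2.66], [-1.3, 4.44], [0, 2.69], [-3.02, 3.02]. Speed limits (rad/s): [2.22, 2.22, 2.79, 3.14, 3.14, 3.14].

## Interface

Orientations are given as a unit quaternion [x, y, z, w].
In Python, from station import r gives the robot as it stands.
- The arm moves only by the tool move_arm, never from a script. Its arguments are lists of equal length, an entry for each row: "offset": the shift along the world's x, y, z in mm, a list of three; "yaw": the turn about the world's z in units of 10 degrees (1.0 is 10 degrees); "claw": the gripper's target within -1 to 1 (fully open at 1, half-way at 0, shut at -1). A call has 1 to 5 rows; each row is the pose to reach, as a shift and turn from the pose commanded when the call began; what a row does not reach only later rows make up. A row lasts 1/8 s, in which the tool goes at most 62.5 mm and 10.7 degrees, less where a joint would pass 70% of its speed; a pose out of reach is approached as far as the arm can. A call with a gripper value outside its range is refused whole. The fingers move at their own pace and stop on an object; "grip_force" is the grip in N (left out, the last holds). Time passes only in rows, so rows that repeat a pose let the fingers close. It gives the time, the measured TCP pose, the force and the opening at its end, in the units of the state.
- r.read_state(): the state, without advancing time (a new reading comes with each control period).
- r.camera(name): name is "side" or "top"; returns a dict with "image" (480x640x3 uint8, red, green, blue), "z_map" (480x640 float32, m along the optical axis (not along the pixel's ray), 0 where there is no reading), "fx", "fy", "cx", "cy" (pixels), "eye" and "rotation" of the camera in the world. Camera axes: x right, y down, z forward; pixel columns grow to the right and rows downward; lengths in m; the calibration is good to about 2 mm. A picture is of the moment at which its call begins.
- r.finish_job(): hands the job in, once; it reports no verdict.
Trained networks look in the newest picture that a camera, given by its name, has taken for a name from the list of things; names that differ only in an ending like _2 or _b are one class to them, and where a whole thing is asked for, a point or a joint stands for the part that bears it (a point fixed in the world has none). Each returns a list of dicts, best first, with "score" (0 to 1); they miss things now and then, are a little off and sometimes report something else, mostly with a low value. They report only what shows in the picture. A call takes as long as a camera call.
- r.regions_of(camera, label): "pixels" (480x640 bool, what is visible of it) and "rect" ([centre column, centre row, width, height] as shares, 0 to 1, of the picture: columns of its width, rows of its height, round what is visible of it).
- r.pinpoint(camera, label): "at" ([row, column] as shares, 0 to 1, of the picture: columns of its width, rows of its height: a listed point, or the origin of a listed thing).
The state is a dict: "t": time; "joint_pos": joint angles; "dq": joint speeds; "effort": joint torques, N m; "tool_pos": TCP position; "orientation": TCP orientation; "wrist_force": force on the tool from outside, world axes, zero at the start; "torque": the same for the moment, N m; "finger_gap": finger opening in m.
Only numpy, scipy, OpenCV 4.12 (cv2) and the standard library are available. Lean on these libraries where they do the work, as an engineer would, in place of code of your own. Each camera call takes 0.05 s, during which the arm holds its last target.

## Working session

There is one attempt and no reset: what is moved stays moved. The work goes in short steps, Python scripts to look and compute and a tool call to move; the robot and the scene stay as the last step left them, time stands still between calls to the robot, and variables do not carry over. Pictures are saved under pics/ and viewed, and the job is handed in when it is done.

Besides the shell and the picture viewer there is one more tool, called after "Emit:" by a JSON object that holds its "api" and its "payload", one argument or row to a line. move_arm: Moves the arm, as the interface text tells. Its arguments: {"type":"object","properties":{"offset":{"type":"array"},"yaw":{"type":"array"},"claw":{"type":"array"},"grip_force":{"type":"number"}},"required":["offset","yaw","claw"]}

```bash
ls; mkdir -p pics
cat > h.py <<'E'
import numpy as np, cv2
from station import r
def snap(n,f):
    c=r.camera(n); cv2.imwrite('pics/'+f,cv2.cvtColor(c['image'],cv2.COLOR_RGB2BGR)); return c
def world(c,u,v,z=None):
    if z is None: z=c['z_map'][int(v),int(u)]
    p=np.array([(u-c['cx'])/c['fx']*z,(v-c['cy'])/c['fy']*z,z]); return np.array(c['rotation'])@p+c['eye']
def cloud(c):
    v,u=np.mgrid[0:480,0:640]; z=c['z_map']
    P=np.stack([(u-c['cx'])/c['fx']*z,(v-c['cy'])/c['fy']*z,z],-1)
    W=P@np.array(c['rotation']).T+c['eye']; W[z==0]=np.nan; return W
def proj(c,p):
    q=np.array(c['rotation']).T@(np.array(p)-c['eye']); return np.array([c['cx']+c['fx']*q[0]/q[2],c['cy']+c['fy']*q[1]/q[2]])
def ray(c,u,v):
    d=np.array(c['rotation'])@np.array([(u-c['cx'])/c['fx'],(v-c['cy'])/c['fy'],1]); return np.array(c['eye']),d/np.linalg.norm(d)
def tri(a,b):
    (o1,d1),(o2,d2)=a,b
    A=np.stack([d1,-d2],1); t=np.linalg.lstsq(A,o2-o1,rcond=None)[0]
    p,q=o1+d1*t[0],o2+d2*t[1]; return (p+q)/2,np.linalg.norm(p-q)
E
python3 - <<'E'
from h import *
np.set_printoptions(precision=4,suppress=True)
C={n:snap(n,n+'0.png') for n in('top','side')}
for n in C: print(n,C[n]['eye'],np.array(C[n]['rotation']).tolist(),C[n]['fx'],C[n]['cx'],C[n]['cy'])
R={}
for l in ['caddy_center','caddy_bar','rack','mat_top','hook_seat','scale','soapbox_center','mug_center','tumbler_center','comb_center','mirror_center','brush_center']:
    for n in C:
        d=r.pinpoint(n,l)
        if d:
            v,u=d[0]['at'];u*=640;v*=480
            R[n,l]=ray(C[n],u,v); print(l,n,[round(x['score'],2) for x in d],round(u,1),round(v,1),world(C[n],u,v))
        else: print(l,n,None)
    if ('top',l) in R and ('side',l) in R: print('   TRI',*tri(R['top',l],R['side',l]))
s=r.read_state(); print(s); print(r.finger_overhang)
E
```

```text
pics
top [ 0.4207 -0.0061  0.8955] [0.7176329244800749, -0.6880034715678279, 0.07509872374641703, -0.07755250160021496] 444.18140628435356 316.27584406546174 239.50385396909581
side [0.3263 0.5256 0.7681] [-0.22663598440261024, 0.8991850743923221, -0.36360536866290283, 0.08884519369920052] 457.72013961288457 320.80276157800887 243.6484093906173Traceback (most recent call last):
  File "<stdin>", line 11, in <module>
  File "h.py", line 15, in ray
    d=np.array(c['rotation'])@np.array([(u-c['cx'])/c['fx'],(v-c['cy'])/c['fy'],1]); return np.array(c['eye']),d/np.linalg.norm(d)
      ~~~~~~~~~~~~~~~~~~~~~~~^~~~~~~~~~~~~~~~~~~~~~~~~~~~~~~~~~~~~~~~~~~~~~~~~~~~~~
ValueError: matmul: Input operand 1 has a mismatch in its core dimension 0, with gufunc signature (n?,k),(k,m?)->(n?,m?) (size 3 is different from 4)
```

```bash
cat > fix.py <<'E'
s=open('h.py').read()
s=s.replace("    c=r.camera(n);","    c=r.camera(n); c['rotation']=Rotation.from_quat(c['rotation']).as_matrix();").replace("import numpy as np, cv2","import numpy as np, cv2\nfrom scipy.spatial.transform import Rotation")
open('h.py','w').write(s)
E
python3 fix.py
cat > look.py <<'E'
from h import *
import sys
np.set_printoptions(precision=4,suppress=True)
def look(tag,labels):
    C={n:snap(n,n+tag+'.png') for n in('top','side')}
    R={}
    for l in labels:
        for n in C:
            d=r.pinpoint(n,l)
            if d:
                v,u=d[0]['at'];u*=640;v*=480
                R[n,l]=ray(C[n],u,v); print(l,n,[round(x['score'],2) for x in d],round(u,1),round(v,1),world(C[n],u,v))
            else: print(l,n,None)
        if ('top',l) in R and ('side',l) in R: print('   TRI',*tri(R['top',l],R['side',l]))
    return C
E
python3 - <<'E'
from look import *
C=look('1',['caddy_center','caddy_bar','rack','mat_top','hook_seat','scale','soapbox_center','mug_center','tumbler_center','comb_center','mirror_center','brush_center'])
print(C['top']['rotation'],C['side']['rotation'])
s=r.read_state(); print(s); print(r.finger_overhang)
np.savez('c1.npz',top=cloud(C['top']),side=cloud(C['side']),topi=C['top']['image'],sidei=C['side']['image'])
E
```

```text
caddy_center top [0.9] 166.7 287.5 [0.5006 0.2801 0.0534]
caddy_center side None
caddy_bar top [0.93, 0.3] 153.0 281.5 [0.5048 0.2863 0.1101]
caddy_bar side [0.66] 292.6 411.6 [0.4975 0.2872 0.1084]
   TRI [0.5017 0.2868 0.1061] 0.007128422011094356
rack top [0.73, 0.67] 153.9 288.8 [0.4955 0.2973 0.0717]
rack side [0.91, 0.36] 285.1 458.0 [0.4867 0.3323 0.0476]
   TRI [0.4989 0.3212 0.0048] 0.005387678002435981
mat_top top None
mat_top side [0.97, 0.15] 408.7 293.2 [ 0.4405 -0.089   0.0007]
hook_seat top [0.75] 490.8 261.0 [ 0.5536 -0.2855  0.1823]
hook_seat side [0.72, 0.32] 402.8 155.4 [ 0.6309 -0.548   0.0023]
   TRI [ 0.5534 -0.2812  0.1927] 0.003487219853711939
scale top [0.85] 457.7 273.6 [ 0.5569 -0.2849  0.0119]
scale side [0.88] 394.2 217.7 [ 0.5523 -0.283   0.0104]
   TRI [ 0.5556 -0.287   0.0065] 0.004222289617165067
soapbox_center top [0.92] 131.5 292.0 [0.484  0.318  0.1194]
soapbox_center side [0.68, 0.46] 272.2 477.4 [0.4888 0.3649 0.0495]
   TRI [0.4933 0.3587 0.0229] 0.0029512640199412326
mug_center top [0.77] 271.2 312.6 [0.4645 0.0842 0.0054]
mug_center side [0.63
[... 763 characters left out ...]
26]
   TRI [0.6119 0.3269 0.0961] 0.011590853029413543
[[ 0.042  -0.9758  0.2145]
 [-0.9991 -0.0413  0.008 ]
 [ 0.0011 -0.2146 -0.9767]] [[-0.8815 -0.343   0.3246]
 [-0.4722  0.6329 -0.6136]
 [ 0.005  -0.6942 -0.7198]]
{'t': 1.45, 'joint_pos': array([-1.1144,  0.353 ,  1.6334, -0.    ,  1.1552, -0.0024]), 'dq': array([-0.0004, -0.0017,  0.0005, -0.001 ,  0.0012,  0.0012]), 'effort': array([  0.0003, -59.3757, -33.4568,   0.0697,   0.0158,  -0.    ]), 'tool_pos': array([ 0.2768, -0.5604,  0.2286]), 'orientation': array([ 0.9738,  0.2274, -0.    , -0.    ]), 'wrist_force': array([ 0.9782,  0.6189, -0.0501]), 'torque': array([-0.0373,  0.0055, -0.0678]), 'finger_gap': 0.09229162236151346}
0.014
```

View pics/top0.png

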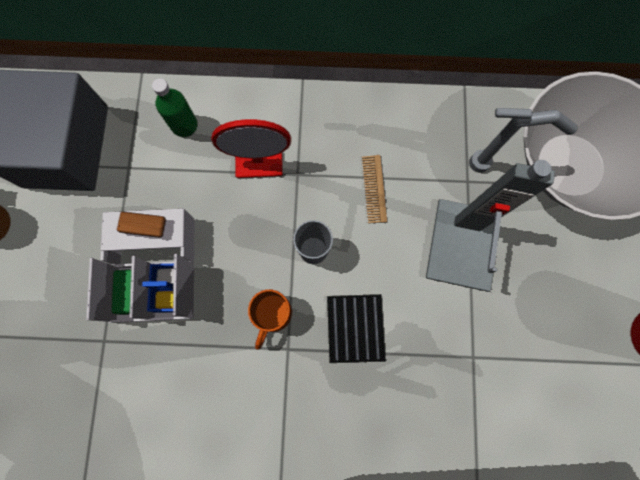

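```bash
ls pics
```

```text
side0.png
side1.png
top0.png
top1.png
```

View pics/side1.png

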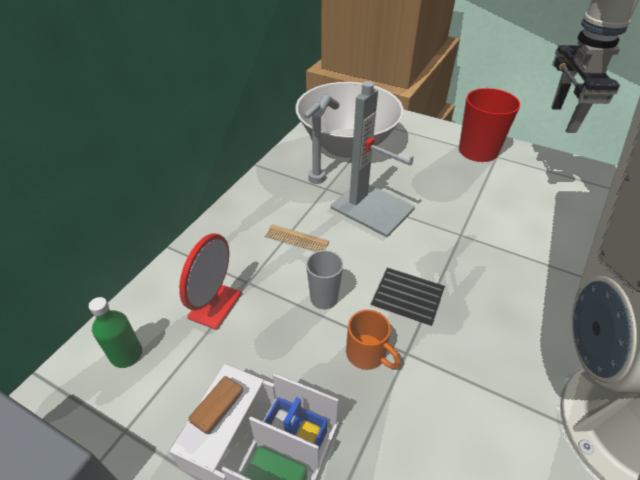

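Run:
```python
import cv2
t=cv2.imread('pics/top1.png'); s=cv2.imread('pics/side1.png')
a=cv2.resize(t[195:335,75:200],(500,560),interpolation=cv2.INTER_CUBIC); b=cv2.resize(t[160:300,420:560],None,fx=4,fy=4)
cv2.imwrite('pics/za.png',a);cv2.imwrite('pics/zb.png',b)
```

```text
(no output)
```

View pics/za.png

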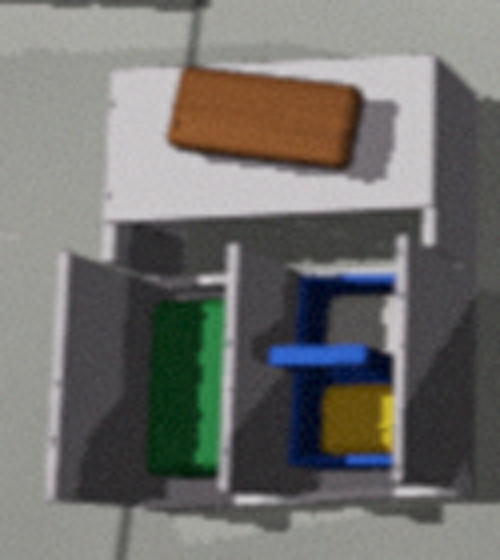

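View pics/zb.png

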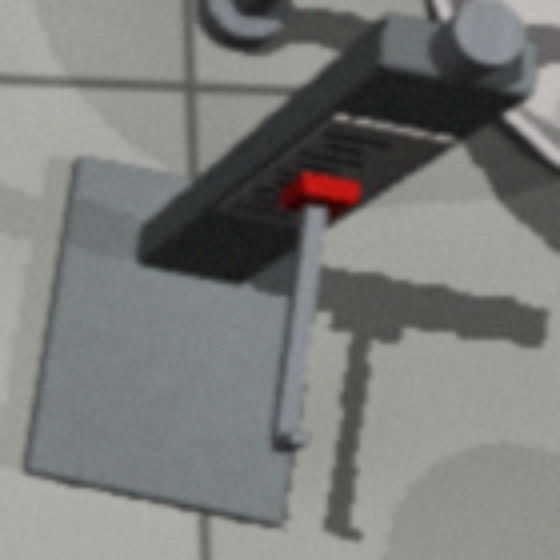

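Run:
```python
import numpy as np,cv2
np.set_printoptions(precision=4,suppress=True)
d=np.load('c1.npz')
def pr(n,P):
    print(n,len(P)); 
    if len(P)<5:return
    print('  med',np.median(P,0),'min',np.percentile(P,3,axis=0),'max',np.percentile(P,97,axis=0))
    r=cv2.minAreaRect((P[:,:2]*1000).astype(np.float32)); print('  rect',np.array(r[0]),np.array(r[1]),r[2])
    q=P[:,:2]-P[:,:2].mean(0); w,v=np.linalg.eigh(q.T@q); print('  axis deg',np.degrees(np.arctan2(v[1,1],v[0,1])),'mean',P.mean(0))
for n in('top','side'):
    W=d[n];I=d[n+'i'].astype(int);print('==',n)
    x,y,z=W[...,0],W[...,1],W[...,2]
    blue=(I[...,2]>I[...,0]+40)&(I[...,2]>I[...,1]+25)&(x<.7)&(y>.1)&(x>.35)
    pr('bar',W[blue&(z>.098)&(z<.125)]); pr('tray',W[blue&(z<.09)])
    rk=(x>.38)&(x<.72)&(y>.15)&(y<.48)&~blue&(abs(I[...,0]-I[...,2])<40)
    pr('panels',W[rk&(z>.108)&(z<.125)&(x<.6)])
    pr('tier',W[rk&(z>.07)&(z<.083)&(x>.56)])
    pr('arm',W[(x>.5)&(x<.66)&(y<-.2)&(y>-.36)&(z>.15)&(z<.2)&(abs(I[...,0]-I[...,2])<50)])
    pr('armtop',W[(x>.5)&(x<.61)&(y<-.2)&(y>-.36)&(z>.174)&(z<.19)])
    pr('red',W[(x>.5)&(x<.75)&(y<-.2)&(y>-.40)&(z>.14)&(z<.25)&(I[...,0]>I[...,2]+60)])
    pr('mat',W[(x>.3)&(x<.6)&(y<.02)&(y>-.2)&(z>-.01)&(z<.012)&(I.sum(-1)<220)&(I.sum(-1)<200)])
    pr('base',W[(x>.5)&(x<.75)&(y<-.15)&(y>-.4)&(z>.009)&(z<.02)])
    pr('tip',W[(x>.5)&(x<.57)&(y<-.2)&(y>-.4)&(z>.19)&(z<.21)])
```

```text
== top
bar 125
  med [0.5017 0.283  0.1088] min [0.497  0.2634 0.1022] max [0.5066 0.3038 0.1119]
  rect [490.4492 267.0336] [76.7615 30.6081] 56.0158805847168
  axis deg 90.15419018269223 mean [0.5014 0.2827 0.1084]
tray 285
  med [0.4994 0.2972 0.0556] min [0.457  0.2699 0.0338] max [0.5473 0.3184 0.0738]
  rect [503.4937 294.2124] [95.5204 50.9392] 4.798248767852783
  axis deg -176.9069087742992 mean [0.4998 0.2969 0.0541]
panels 783
  med [0.4937 0.3201 0.1147] min [0.4416 0.2403 0.1085] max [0.5468 0.3985 0.1178]
  rect [495.1495 320.369 ] [108.4726 156.7677] 5.034914970397949
  axis deg 95.28002932680698 mean [0.4941 0.3234 0.1141]
tier 2266
  med [0.5948 0.3252 0.078 ] min [0.5678 0.2536 0.0737] max [0.6482 0.4074 0.0806]
  rect [617.8501 368.3094] [263.8722 130.9795] 71.761962890625
  axis deg 86.8114145004076 mean [0.6035 0.3298 0.0778]
arm 665
  med [ 0.6189 -0.2925  0.181 ] min [ 0.5376 -0.3263  0.1559] max [ 0.6567 -0.2786  0.1981]
  rect [ 595.3367 -290.5438] [ 54.9775 119.7442] 76.06078338623047
  axis deg 174.66362192136268 mean [ 0.61   -0.2944  0.1805]
armtop 271
  m
[... 2639 characters left out ...]
4 -0.2972  0.186 ]
mat 1397
  med [ 0.435  -0.0741  0.0039] min [ 0.38   -0.1324  0.0012] max [ 0.4976 -0.0295  0.0065]
  rect [439.5571 -80.747 ] [124.8307 107.8574] 4.076629161834717
  axis deg -172.68674217353944 mean [ 0.4364 -0.0767  0.0039]
base 1993
  med [ 0.6038 -0.2846  0.0118] min [ 0.5366 -0.3556  0.0094] max [ 0.698  -0.2317  0.0148]
  rect [ 617.3299 -297.5528] [133.276  170.9802] 80.4636001586914
  axis deg -167.3239403212464 mean [ 0.607  -0.2888  0.0119]
tip 13
  med [ 0.5368 -0.2827  0.1938] min [ 0.5346 -0.2881  0.1906] max [ 0.5397 -0.2799  0.1972]
  rect [ 536.8586 -284.4134] [ 5.5122 10.187 ] 2.6965086460113525
  axis deg 95.38367177062507 mean [ 0.5371 -0.2832  0.194 ]
```

Emit:
{"api": "move_arm", "payload": {
  "offset": [
    [15,60,4],
    [30,120,8],
    [45,180,10],
    [60,240,14],
    [75,300,18]
  ],
  "yaw": [0.6,1.2,1.8,2.4,3.0],
  "claw": [0.2,0.2,0.2,0.2,0.2],
  "grip_force": 25
}}

```text
t: 2.08
tool_pos: [0.352, -0.2586, 0.2469]
orientation: [0.881, 0.473, 0.0, 0.0]
wrist_force: [1.3, -0.1, 0.5]
finger_gap: 0.055
```

Emit:
{"api": "move_arm", "payload": {
  "offset": [
    [15,60,4],
    [30,120,8],
    [45,180,12],
    [60,240,16],
    [75,300,20]
  ],
  "yaw": [0.6,1.2,1.8,2.4,3.0],
  "claw": [0.2,0.2,0.2,0.2,0.2]
}}

```text
t: 2.7
tool_pos: [0.4271, 0.0417, 0.2672]
orientation: [0.728, 0.685, 0.0, 0.0]
wrist_force: [1.1, -0.7, -0.6]
finger_gap: 0.0552
```

Emit:
{"api": "move_arm", "payload": {
  "offset": [
    [18,58,0],
    [36,116,0],
    [54,174,0],
    [70,228,0],
    [74,243,0]
  ],
  "yaw": [0.2,0.4,0.6,0.8,0.9],
  "claw": [0.2,0.2,0.2,0.2,0.2]
}}

```text
t: 3.32
tool_pos: [0.5012, 0.2855, 0.2663]
orientation: [0.673, 0.74, 0.0, -0.0]
wrist_force: [0.1, 0.2, -0.0]
finger_gap: 0.0552
```

Run:
```python
from look import *
C=look('2',['caddy_bar'])
s=r.read_state(); print(s['tool_pos'],s['orientation'],s['wrist_force'],s['finger_gap'])
p=s['tool_pos']
for n in C: print(n,proj(C[n],p),proj(C[n],[.5007,.2847,.104]))
```

```text
caddy_bar top [0.61] 156.4 282.9 [0.5029 0.2809 0.1075]
caddy_bar side [0.82, 0.71, 0.36] 292.6 411.1 [0.4987 0.2854 0.1054]
   TRI [0.502  0.2835 0.0993] 0.003456194931287289
[0.5003 0.2815 0.2664] [ 0.6739  0.7388 -0.0006  0.0001] [ 0.4316 -0.3807  0.7632] 0.05508943363890212
top [116.7738 271.3844] [154.8491 284.2657]
side [287.9692 351.8496] [291.7328 410.4811]
```

View pics/side2.png

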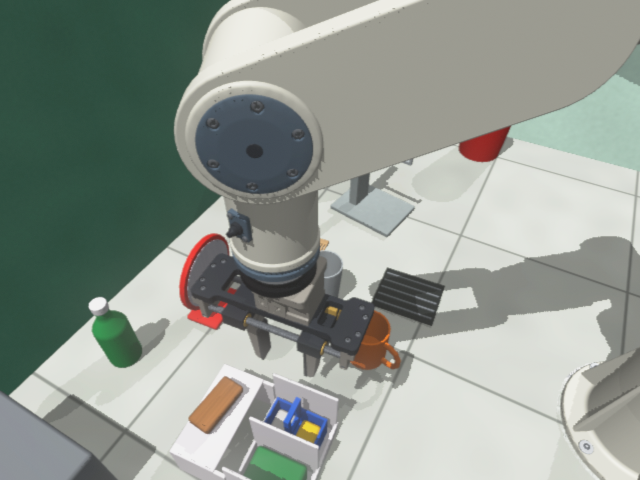

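View pics/top2.png

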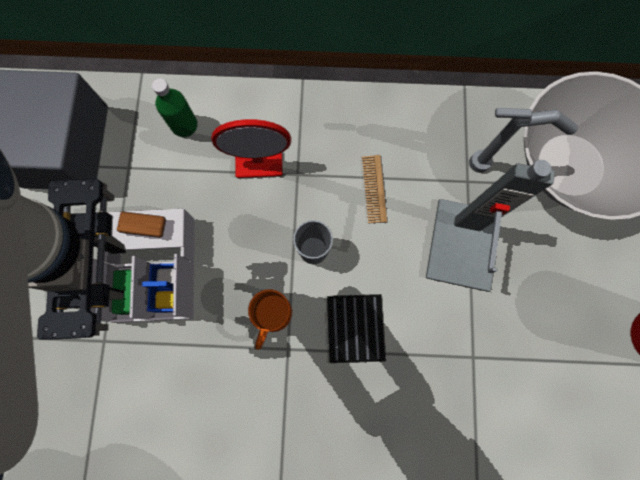

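Emit:
{"api": "move_arm", "payload": {
  "offset": [
    [0,2,-30],
    [0,2,-60],
    [0,2,-90],
    [0,2,-110],
    [0,2,-110]
  ],
  "yaw": [0,0,0,0,0],
  "claw": [0.2,0.2,0.2,0.2,0.2]
}}

```text
t: 4.15
tool_pos: [0.4998, 0.2825, 0.1557]
orientation: [0.674, 0.738, -0.001, -0.0]
wrist_force: [-0.0, 0.1, 1.1]
finger_gap: 0.055
```

Run:
```python
from look import *
C=look('3',['caddy_bar'])
s=r.read_state(); print(s['tool_pos'],s['orientation'],s['wrist_force'],s['finger_gap'])
import cv2
s=cv2.imread('pics/side3.png'); cv2.imwrite('pics/z3.png',cv2.resize(s[250:480,170:400],None,fx=2.5,fy=2.5))
```

```text
caddy_bar top [0.87] 156.0 282.9 [0.5026 0.281  0.1094]
caddy_bar side [0.65] 291.5 414.7 [0.4966 0.2919 0.1081]
   TRI [0.5025 0.2866 0.0926] 0.0037839127536458865
[0.5014 0.2844 0.1579] [0.674  0.7387 0.0008 0.0003] [-0.6059 -0.117  -0.199 ] 0.05570702818047074
```

View pics/z3.png

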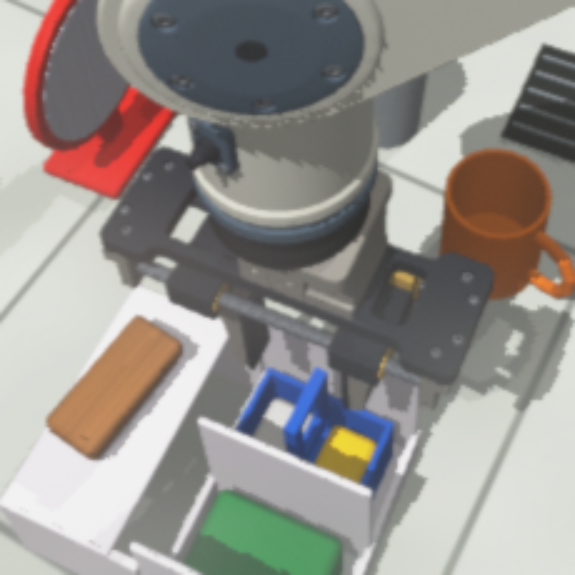

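Emit:
{"api": "move_arm", "payload": {
  "offset": [
    [0,0,-20],
    [0,0,-40],
    [0,0,-54],
    [0,0,-57],
    [0,0,-57]
  ],
  "yaw": [0,0,0,0,0],
  "claw": [0.2,0.2,0.2,0.2,0.2]
}}

```text
t: 4.97
tool_pos: [0.5011, 0.2848, 0.1]
orientation: [0.674, 0.739, 0.0, 0.0]
wrist_force: [-0.6, -0.2, 0.3]
finger_gap: 0.0551
```

Emit:
{"api": "move_arm", "payload": {
  "offset": [
    [0,0,0],
    [0,0,0],
    [0,0,0],
    [0,0,0],
    [0,0,0]
  ],
  "yaw": [0,0,0,0,0],
  "claw": [-0.3,-0.6,-0.9,-1,-1]
}}

```text
t: 5.6
tool_pos: [0.5009, 0.2847, 0.0997]
orientation: [0.674, 0.739, 0.0, 0.0]
wrist_force: [0.9, 0.6, -2.1]
finger_gap: 0.0077
```

Emit:
{"api": "move_arm", "payload": {
  "offset": [
    [0,0,0],
    [0,0,0],
    [0,0,0],
    [0,0,1],
    [0,0,2]
  ],
  "yaw": [0,0,0,0,0],
  "claw": [-1,-1,-1,-1,-1]
}}

```text
t: 6.22
tool_pos: [0.5005, 0.2843, 0.1013]
orientation: [0.674, 0.739, -0.0, -0.0]
wrist_force: [0.1, -0.5, -2.8]
finger_gap: 0.0074
```

Emit:
{"api": "move_arm", "payload": {
  "offset": [
    [0,0,8],
    [0,0,20],
    [0,0,35],
    [0,0,55],
    [0,0,75]
  ],
  "yaw": [0,0,0,0,0],
  "claw": [-1,-1,-1,-1,-1]
}}

```text
t: 6.85
tool_pos: [0.5009, 0.2847, 0.1783]
orientation: [0.674, 0.739, 0.0, 0.0]
wrist_force: [-0.1, -0.3, -3.8]
finger_gap: 0.0077
```

Emit:
{"api": "move_arm", "payload": {
  "offset": [
    [0,0,20],
    [0,0,40],
    [0,0,58],
    [0,0,66],
    [0,0,68]
  ],
  "yaw": [0,0,0,0,0],
  "claw": [-1,-1,-1,-1,-1]
}}

```text
t: 7.48
tool_pos: [0.5009, 0.2847, 0.2451]
orientation: [0.674, 0.739, 0.0, 0.0]
wrist_force: [0.9, -0.5, -3.6]
finger_gap: 0.0075
```

Run:
```python
from look import *
C=look('4',['caddy_center','mat_top'])
s=r.read_state(); print(s['tool_pos'],s['orientation'],s['wrist_force'],s['finger_gap'])
```

```text
caddy_center top [0.98] 137.0 280.2 [0.501  0.2961 0.1562]
caddy_center side [0.9] 289.5 387.4 [0.4942 0.2938 0.1997]
   TRI [0.499  0.2861 0.1811] 0.0014686045969702916
mat_top top [0.8] 353.5 326.5 [ 0.4443 -0.0795  0.0032]
mat_top side [0.93] 407.5 294.2 [ 0.4409 -0.0803  0.0069]
   TRI [ 0.4425 -0.0794  0.0077] 0.003462685079600513
[0.5005 0.2845 0.2439] [ 0.6737  0.739  -0.0006 -0.0002] [-0.6708  0.1339 -2.7435] 0.007485461297213267
```

View pics/side4.png

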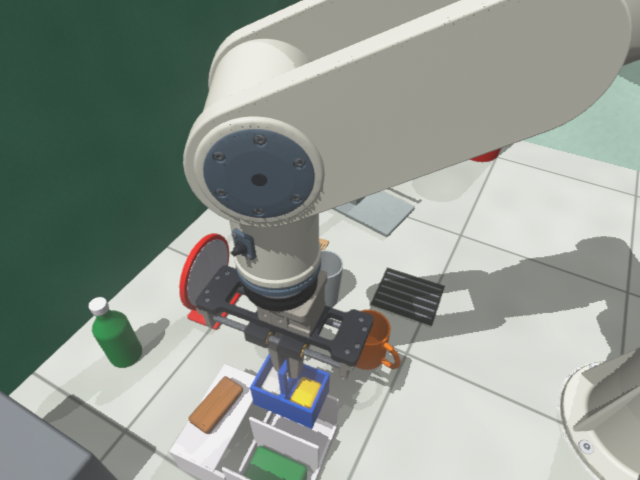

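Emit:
{"api": "move_arm", "payload": {
  "offset": [
    [-2,-15,0],
    [-7,-45,0],
    [-14,-85,0],
    [-22,-130,0],
    [-29,-175,0]
  ],
  "yaw": [0,0,0,0,-0.1],
  "claw": [-1,-1,-1,-1,-1]
}}

```text
t: 8.4
tool_pos: [0.4709, 0.1076, 0.2444]
orientation: [0.68, 0.733, -0.0, 0.0]
wrist_force: [-0.2, 0.5, -3.6]
finger_gap: 0.0075
```

Emit:
{"api": "move_arm", "payload": {
  "offset": [
    [-7,-45,0],
    [-14,-90,0],
    [-22,-135,0],
    [-28,-170,0],
    [-31,-190,0]
  ],
  "yaw": [0,0,0,0,0],
  "claw": [-1,-1,-1,-1,-1]
}}

```text
t: 9.02
tool_pos: [0.4396, -0.0825, 0.2445]
orientation: [0.681, 0.733, -0.0, 0.0]
wrist_force: [0.4, -0.5, -2.6]
finger_gap: 0.0076
```

Emit:
{"api": "move_arm", "payload": {
  "offset": [
    [0,0,-15],
    [0,0,-40],
    [0,0,-70],
    [0,0,-100],
    [0,0,-125]
  ],
  "yaw": [0,0,0,0,0],
  "claw": [-1,-1,-1,-1,-1]
}}

```text
t: 9.65
tool_pos: [0.4398, -0.0796, 0.1177]
orientation: [0.68, 0.733, -0.0, -0.001]
wrist_force: [0.1, 0.3, -3.1]
finger_gap: 0.0076
```

Run:
```python
from look import *
C=look('5',['caddy_center','mat_top'])
s=r.read_state(); print(s['tool_pos'],s['orientation'],s['wrist_force'],s['finger_gap'])
```

```text
caddy_center top [0.62] 128.5 293.5 [0.4864 0.3518 0.0512]
caddy_center side [0.86] 410.9 283.1 [ 0.4352 -0.0588  0.0702]
   TRI [0.4232 0.2055 0.387 ] 0.07417496370160183
mat_top top [0.74] 312.9 245.3 [0.6035 0.0076 0.0068]
mat_top side [0.6, 0.6] 408.2 294.9 [ 0.4328 -0.0462  0.0485]
   TRI [0.4968 0.0106 0.1423] 0.15481788855648912
[ 0.4413 -0.0802  0.1203] [0.6801 0.7331 0.0004 0.0005] [-0.4027 -0.2416 -3.126 ] 0.007560413607742949
```

View pics/side5.png

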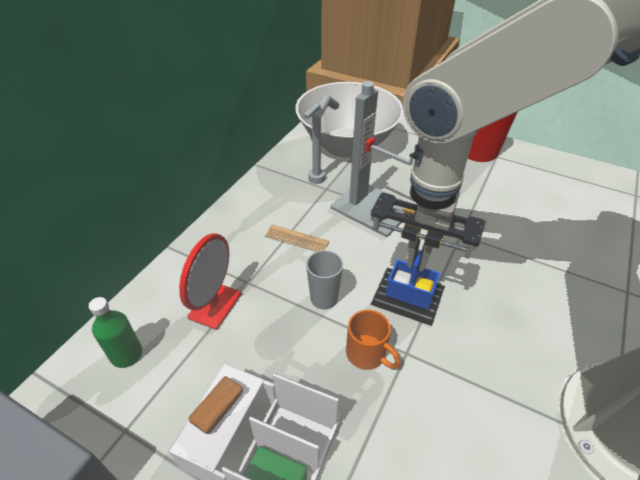

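Emit:
{"api": "move_arm", "payload": {
  "offset": [
    [0,0,-5],
    [0,0,-10],
    [0,0,-14],
    [0,0,-17],
    [0,0,-19]
  ],
  "yaw": [0,0,0,0,0],
  "claw": [-1,-1,-1,-1,-1]
}}

```text
t: 10.58
tool_pos: [0.4407, -0.0804, 0.1003]
orientation: [0.68, 0.733, -0.0, -0.0]
wrist_force: [0.7, -0.4, -3.0]
finger_gap: 0.0078
```

Emit:
{"api": "move_arm", "payload": {
  "offset": [
    [0,0,0],
    [0,0,0],
    [0,0,-1]
  ],
  "yaw": [0,0,0],
  "claw": [-1,-1,-1]
}}

```text
t: 10.95
tool_pos: [0.441, -0.0804, 0.0997]
orientation: [0.68, 0.733, 0.0, 0.0]
wrist_force: [-0.7, 1.0, -3.0]
finger_gap: 0.0073
```

Still carrying the full weight; lower a little more.

Emit:
{"api": "move_arm", "payload": {
  "offset": [
    [0,0,-1],
    [0,0,-1]
  ],
  "yaw": [0,0],
  "claw": [-1,-1]
}}

```text
t: 11.2
tool_pos: [0.4407, -0.0803, 0.0985]
orientation: [0.68, 0.733, -0.0, -0.0]
wrist_force: [0.2, -0.6, -3.3]
finger_gap: 0.0076
```

Emit:
{"api": "move_arm", "payload": {
  "offset": [
    [0,0,-1],
    [0,0,-1]
  ],
  "yaw": [0,0],
  "claw": [-1,-1]
}}

```text
t: 11.45
tool_pos: [0.4406, -0.0804, 0.0984]
orientation: [0.68, 0.733, -0.0, -0.0]
wrist_force: [-5.9, 1.5, 12.0]
finger_gap: 0.0077
```

Emit:
{"api": "move_arm", "payload": {
  "offset": [
    [0,0,0.6],
    [0,0,0.6],
    [0,0,0.6],
    [0,0,0.6],
    [0,0,0.6]
  ],
  "yaw": [0,0,0,0,0],
  "claw": [-1,-0.8,-0.4,0.1,0.2]
}}

```text
t: 12.08
tool_pos: [0.4408, -0.0804, 0.0982]
orientation: [0.68, 0.733, 0.0, -0.0]
wrist_force: [0.4, -0.6, -1.0]
finger_gap: 0.0372
```

Emit:
{"api": "move_arm", "payload": {
  "offset": [
    [0,0,0],
    [0,0,10],
    [0,0,35],
    [0,0,70],
    [0,0,100]
  ],
  "yaw": [0,0,0,0,0],
  "claw": [0.2,0.2,0.2,0.3,1]
}}

```text
t: 12.7
tool_pos: [0.4409, -0.0804, 0.2]
orientation: [0.68, 0.733, 0.0, 0.0]
wrist_force: [0.3, 0.0, -0.6]
finger_gap: 0.0675
```

Emit:
{"api": "move_arm", "payload": {
  "offset": [
    [0,0,10],
    [0,0,10],
    [0,0,10],
    [0,0,10],
    [0,0,10]
  ],
  "yaw": [-1,-2,-3,-4,-5],
  "claw": [1,1,1,1,1]
}}

```text
t: 13.32
tool_pos: [0.4408, -0.0804, 0.2089]
orientation: [0.927, 0.374, 0.0, 0.0]
wrist_force: [1.1, -0.4, -0.9]
finger_gap: 0.0922
```

Emit:
{"api": "move_arm", "payload": {
  "offset": [
    [0,0,0],
    [0,0,0],
    [0,0,0],
    [0,0,0],
    [0,0,0]
  ],
  "yaw": [-1,-2,-3,-4,-4],
  "claw": [1,1,1,1,1]
}}

```text
t: 13.95
tool_pos: [0.4408, -0.0804, 0.2088]
orientation: [0.999, 0.038, 0.0, 0.0]
wrist_force: [0.2, -1.2, 0.2]
finger_gap: 0.092
```

Run:
```python
from look import *
C=look('6',['caddy_center','caddy_bar'])
s=r.read_state(); print(s['tool_pos'],s['orientation'],s['wrist_force'],s['finger_gap'])
q=s['orientation']; print('tool y deg',2*np.degrees(np.arctan2(q[1],q[0]))-90)
for n in C:
    W=cloud(C[n]);I=C[n]['image'].astype(int);x,y,z=W[...,0],W[...,1],W[...,2]
    blue=(I[...,2]>I[...,0]+40)&(I[...,2]>I[...,1]+25)&(x<.52)&(x>.36)&(y<0)&(y>-.16)
    for a,b in((.04,.065),(.09,.12)):
        P=W[blue&(z>a)&(z<b)]; 
        if len(P)>5: print(n,len(P),P.mean(0),np.median(P[:,2]),cv2.minAreaRect((P[:,:2]*1000).astype(np.float32)))
    P=W[(x>.36)&(x<.52)&(y<0)&(y>-.16)&(z<.012)&(I.sum(-1)<200)]
    if len(P)>5: print('mat',n,len(P),cv2.minAreaRect((P[:,:2]*1000).astype(np.float32)))
```

```text
caddy_center top None
caddy_center side [0.87] 409.3 287.6 [ 0.4362 -0.0583  0.056 ]
caddy_bar top None
caddy_bar side [0.58, 0.54] 414.1 264.8 [ 0.4401 -0.0747  0.1058]
[ 0.4408 -0.0804  0.2083] [0.9993 0.0383 0.     0.    ] [-0.4064 -0.7601  0.7884] 0.09163586804155492
tool y deg -85.61570493776563
side 618 [ 0.4397 -0.0754  0.0499] 0.05149163743418467 ((440.0797119140625, -79.01242065429688), (90.26302337646484, 64.20783233642578), 4.474881649017334)
side 94 [ 0.4392 -0.0729  0.1041] 0.10621704723496961 ((439.8478088378906, -78.64742279052734), (8.196369171142578, 43.63114929199219), 3.000295639038086)
mat side 479 ((439.8671875, -81.27487182617188), (123.97200775146484, 106.40196228027344), 4.261288642883301)
```

View pics/side6.png

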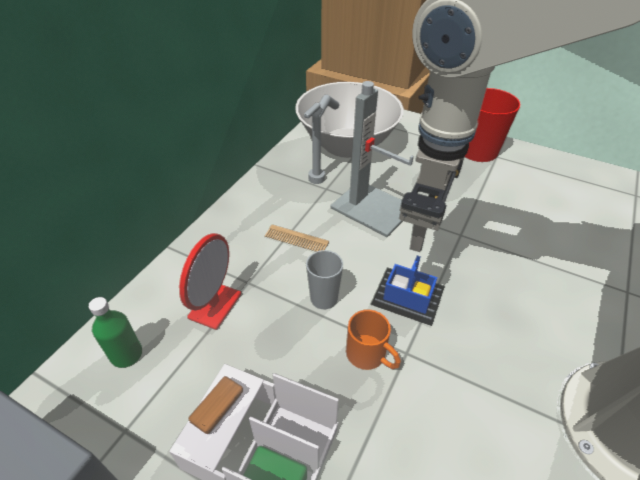

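View pics/top6.png

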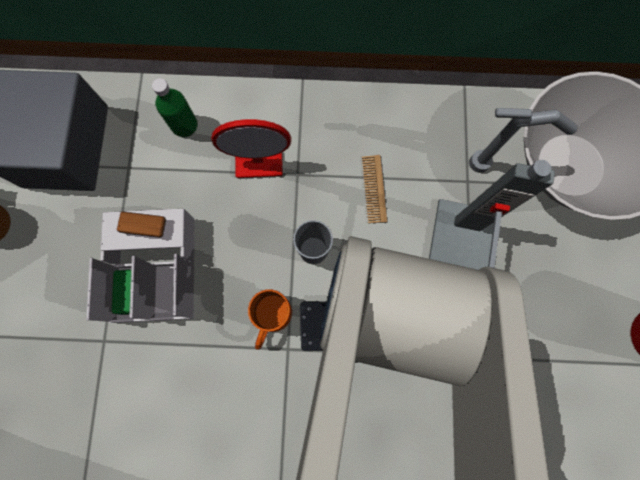

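Emit:
{"api": "move_arm", "payload": {
  "offset": [
    [0,0,-40],
    [0,0,-80],
    [0,0,-120],
    [0,0,-150],
    [0,0,-160]
  ],
  "yaw": [0,0,0,0,0],
  "claw": [1,1,1,1,1]
}}

```text
t: 14.88
tool_pos: [0.4397, -0.0802, 0.0467]
orientation: [0.999, 0.038, -0.001, -0.0]
wrist_force: [-1.0, 0.2, 0.8]
finger_gap: 0.0921
```

Run:
```python
from look import *
C=look('7',['caddy_center'])
s=r.read_state(); print(s['tool_pos'],s['wrist_force'],s['finger_gap'])
s=cv2.imread('pics/side7.png'); cv2.imwrite('pics/z7.png',cv2.resize(s[130:350,300:500],None,fx=2.7,fy=2.7))
```

```text
caddy_center top None
caddy_center side [0.89] 409.0 286.0 [0.4237 0.0137 0.1478]
[ 0.4415 -0.0805  0.049 ] [-0.2798 -0.7017 -0.1353] 0.09146845803194614
```

View pics/z7.png

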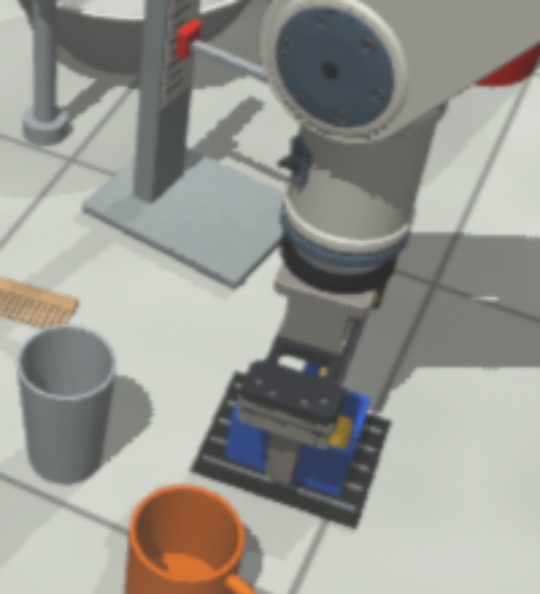

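Emit:
{"api": "move_arm", "payload": {
  "offset": [
    [0,0,0],
    [0,0,0],
    [0,0,0],
    [0,0,0],
    [0,0,0]
  ],
  "yaw": [0,0,0,0,0],
  "claw": [0.6,0.4,0.3,0,0],
  "grip_force": 30
}}

```text
t: 15.7
tool_pos: [0.441, -0.0805, 0.0485]
orientation: [0.999, 0.037, 0.0, 0.0]
wrist_force: [-1.4, -1.0, 6.5]
finger_gap: 0.0596
```

Emit:
{"api": "move_arm", "payload": {
  "offset": [
    [0,0,0],
    [0,0,0],
    [0,0,2],
    [0,0,6],
    [0,0,12]
  ],
  "yaw": [0,0,0,0,0],
  "claw": [-0.2,-0.2,-0.2,-0.2,-0.2]
}}

```text
t: 16.32
tool_pos: [0.4405, -0.0803, 0.0603]
orientation: [0.999, 0.037, -0.0, -0.0]
wrist_force: [0.3, -0.4, -3.1]
finger_gap: 0.0599
```

Emit:
{"api": "move_arm", "payload": {
  "offset": [
    [0,0,10],
    [0,0,25],
    [0,0,42],
    [0,0,54],
    [0,0,60]
  ],
  "yaw": [0,0,0,0,0],
  "claw": [-0.2,-0.2,-0.2,-0.2,-0.2]
}}

```text
t: 16.95
tool_pos: [0.4412, -0.0804, 0.1213]
orientation: [0.999, 0.037, 0.001, 0.0]
wrist_force: [-0.0, 0.4, -3.2]
finger_gap: 0.0598
```

Run:
```python
from look import *
C=look('8',['caddy_center'])
s=r.read_state(); print(s['tool_pos'],s['wrist_force'],s['finger_gap'])
s=cv2.imread('pics/side8.png'); cv2.imwrite('pics/z8.png',cv2.resize(s[130:350,300:500],None,fx=2.7,fy=2.7))
```

```text
caddy_center top [0.27] 488.2 259.6 [ 0.5879 -0.3469  0.0125]
caddy_center side [0.78] 416.4 265.9 [ 0.4282 -0.0352  0.1489]
   TRI [ 0.5745 -0.4589 -0.3009] 0.14302674443589433
[ 0.4406 -0.0803  0.12  ] [-1.4506  0.0482 -3.305 ] 0.06000351717833107
```

View pics/z8.png

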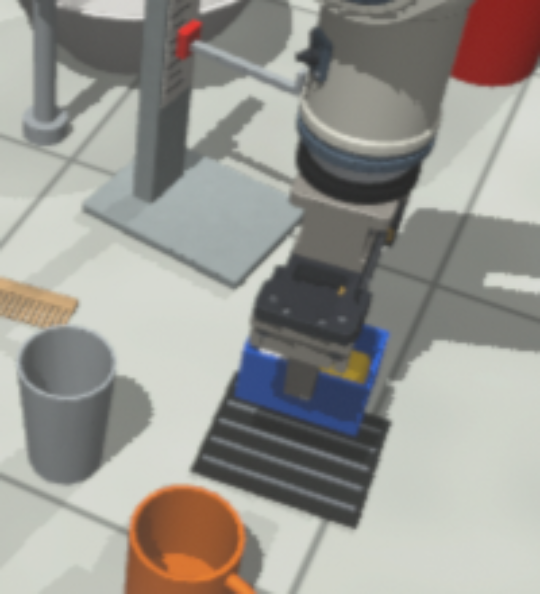

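Emit:
{"api": "move_arm", "payload": {
  "offset": [
    [0,-10,10],
    [0,-30,22],
    [0,-60,32],
    [0,-95,36],
    [0,-130,36]
  ],
  "yaw": [0,-0.3,-0.6,-0.9,-1.2],
  "claw": [-0.2,-0.2,-0.2,-0.2,-0.2]
}}

```text
t: 17.77
tool_pos: [0.4408, -0.2121, 0.1569]
orientation: [0.998, -0.068, 0.0, 0.0]
wrist_force: [0.9, 0.6, -3.3]
finger_gap: 0.0595
```

Emit:
{"api": "move_arm", "payload": {
  "offset": [
    [0,-30,0],
    [0,-54,0],
    [0,-64,0],
    [0,-66,0],
    [0,-66,0]
  ],
  "yaw": [-0.1,-0.2,-0.2,-0.2,-0.2],
  "claw": [-0.2,-0.2,-0.2,-0.2,-0.2]
}}

```text
t: 18.4
tool_pos: [0.4406, -0.2758, 0.1561]
orientation: [0.996, -0.084, -0.0, -0.0]
wrist_force: [-0.2, 0.6, -3.2]
finger_gap: 0.0598
```

```bash
cat > chk.py <<'E'
from look import *
import sys
def chk(tag,crop=None):
    C=look(tag,['hook_seat','caddy_center'])
    s=r.read_state(); q=s['orientation'];print(s['t'],s['tool_pos'],s['wrist_force'],s['finger_gap'],'tool y',2*np.degrees(np.arctan2(q[1],q[0]))-90)
    seat=np.array([.554,-.287]);d=np.array([.9854,-.170]);e=s['tool_pos'][:2]-seat
    print('along',e@d,'across',e@[.170,.9854])
    for n,(a,b,c,dd) in {'side':(90,250,300,520),'top':(160,330,400,620)}.items():
        im=cv2.imread(f'pics/{n}{tag}.png')[a:b,c:dd]; cv2.imwrite(f'pics/z{n}{tag}.png',cv2.resize(im,None,fx=3.5,fy=3.5,interpolation=cv2.INTER_CUBIC))
    return C
if __name__=='__main__':chk(sys.argv[1])
E
python3 chk.py 9
```

```text
hook_seat top [0.73] 491.0 260.7 [ 0.554  -0.2856  0.183 ]
hook_seat side [0.8] 402.5 156.8 [ 0.6307 -0.5463 -0.0014]
   TRI [ 0.5546 -0.2837  0.1872] 0.0029125599165263976
caddy_center top [0.33] 139.3 224.4 [0.6089 0.3259 0.1052]
caddy_center side [0.73] 447.4 195.5 [ 0.4363 -0.2384  0.16  ]
   TRI [0.4459 0.1589 0.4931] 0.13759629436400111
18.7 [ 0.4409 -0.276   0.1562] [-0.5247 -0.2968 -3.5407] 0.059690885176636344 tool y -99.67222593210826
along -0.11334897226145392 across -0.008344906101675872
```

View pics/zside9.png

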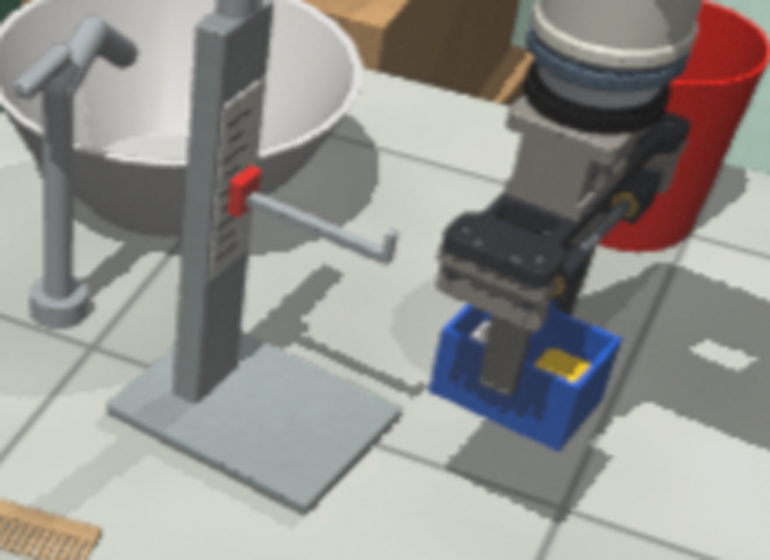

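View pics/top9.png

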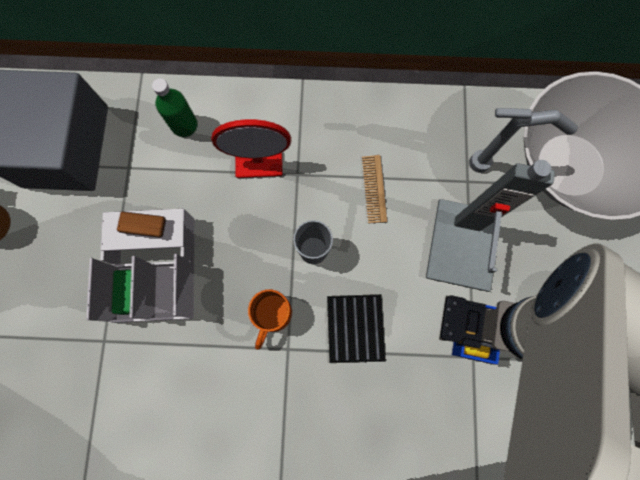

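Emit:
{"api": "move_arm", "payload": {
  "offset": [
    [4,3,0],
    [14,6,0],
    [30,4,0],
    [44,1,0],
    [53.5,-1,0]
  ],
  "yaw": [0,0,0,0,0],
  "claw": [-0.2,-0.2,-0.2,-0.2,-0.2]
}}

```text
t: 19.32
tool_pos: [0.4957, -0.2777, 0.1561]
orientation: [0.996, -0.085, 0.0, 0.0]
wrist_force: [0.6, 0.0, -2.8]
finger_gap: 0.0597
```

```bash
python3 chk.py 10
```

```text
hook_seat top [0.85, 0.74] 491.2 258.5 [ 0.5579 -0.2865  0.1818]
hook_seat side [0.73, 0.29] 402.9 157.2 [ 0.5283 -0.1888  0.2547]
   TRI [ 0.5564 -0.2853  0.1853] 0.0015730259563727133
caddy_center top [0.7, 0.3] 474.5 298.9 [ 0.4819 -0.2243  0.2748]
caddy_center side [0.75, 0.15] 425.0 183.5 [ 0.498  -0.292   0.1303]
   TRI [ 0.4938 -0.2689  0.1482] 0.0011623313642604033
19.625 [ 0.4938 -0.2773  0.156 ] [-0.7721  0.514  -2.8937] 0.059612154479765346 tool y -99.7194229516328
along -0.0609945359209238 across -0.0006392121246670836
```

View pics/zside10.png

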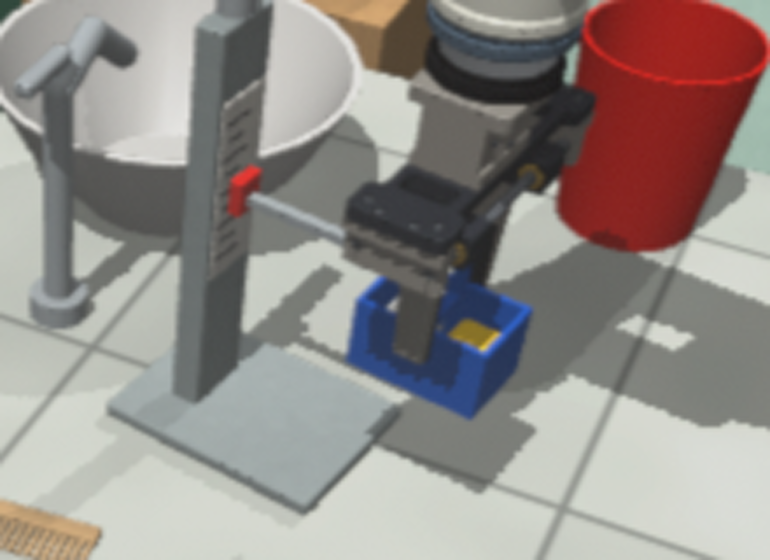

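View pics/ztop10.png

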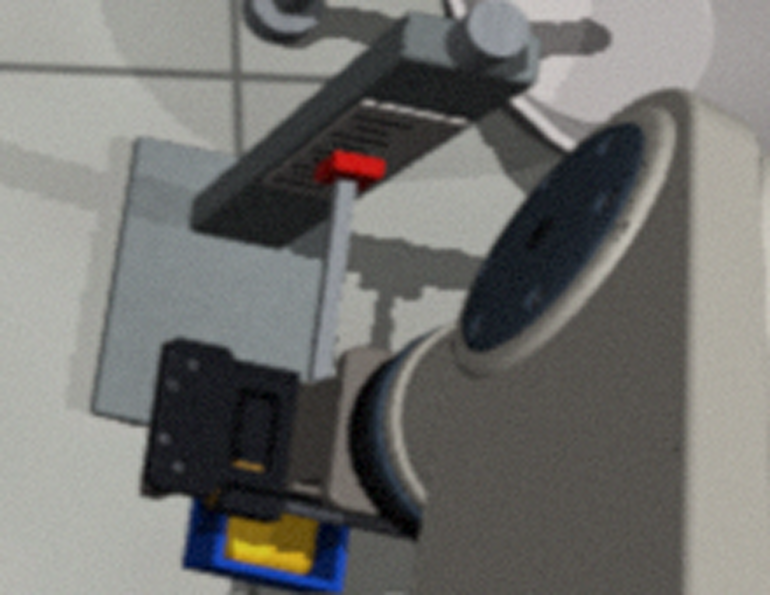

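Emit:
{"api": "move_arm", "payload": {
  "offset": [
    [4,-0.7,0],
    [10,-1.7,0],
    [16,-2.7,0],
    [22,-3.8,0],
    [28,-4.8,0]
  ],
  "yaw": [0,0,0,0,0],
  "claw": [-0.2,-0.2,-0.2,-0.2,-0.2]
}}

```text
t: 20.25
tool_pos: [0.5228, -0.2822, 0.1562]
orientation: [0.996, -0.085, 0.0, -0.0]
wrist_force: [0.2, 0.4, -3.0]
finger_gap: 0.06
```

Emit:
{"api": "move_arm", "payload": {
  "offset": [
    [6,-1,0],
    [12,-2,0],
    [19,-3.2,0],
    [26,-4.5,0],
    [31,-5.4,0]
  ],
  "yaw": [0,0,0,0,0],
  "claw": [-0.2,-0.2,-0.2,-0.2,-0.2]
}}

```text
t: 20.88
tool_pos: [0.5538, -0.2877, 0.1562]
orientation: [0.996, -0.085, 0.0, 0.0]
wrist_force: [0.1, -0.4, -2.5]
finger_gap: 0.0594
```

Emit:
{"api": "move_arm", "payload": {
  "offset": [
    [3,-0.5,0],
    [3,-0.5,0]
  ],
  "yaw": [0,0],
  "claw": [-0.2,-0.2]
}}

```text
t: 21.12
tool_pos: [0.5564, -0.288, 0.1561]
orientation: [0.996, -0.085, -0.0, -0.0]
wrist_force: [-0.8, -0.4, -3.3]
finger_gap: 0.0599
```

```bash
python3 chk.py 11
```

```text
hook_seat top [0.62] 493.1 258.4 [ 0.5396 -0.2514  0.2781]
hook_seat side [0.69] 402.6 158.1 [ 0.5526 -0.2737  0.1912]
   TRI [ 0.5581 -0.291   0.1787] 0.0012776400249921457
caddy_center top [0.72] 479.7 267.8 [ 0.5313 -0.2446  0.2435]
caddy_center side [0.88] 402.9 175.5 [ 0.5414 -0.258   0.1596]
   TRI [ 0.5484 -0.2823  0.1407] 0.0005956140816595517
21.425 [ 0.5561 -0.2881  0.1562] [ 0.4598  0.5179 -2.5286] 0.05954900111918501 tool y -99.718280231372
along 0.002297164090711855 across -0.0006981498665216025
```

View pics/zside11.png

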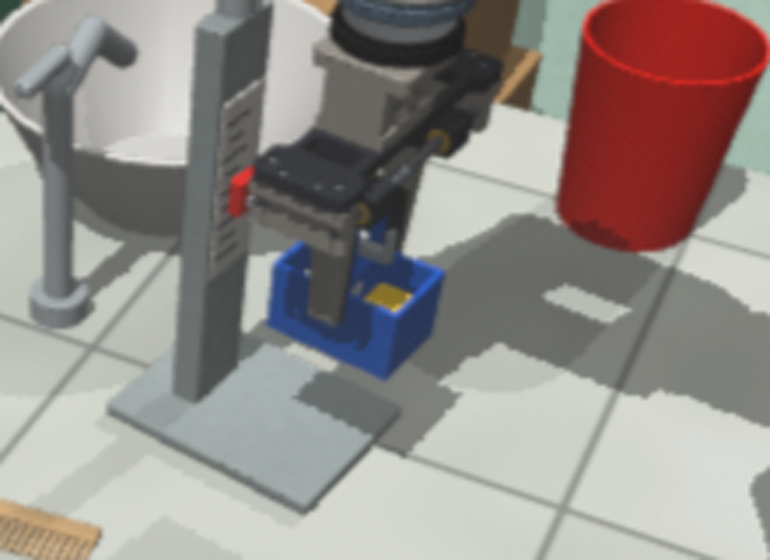

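View pics/ztop11.png

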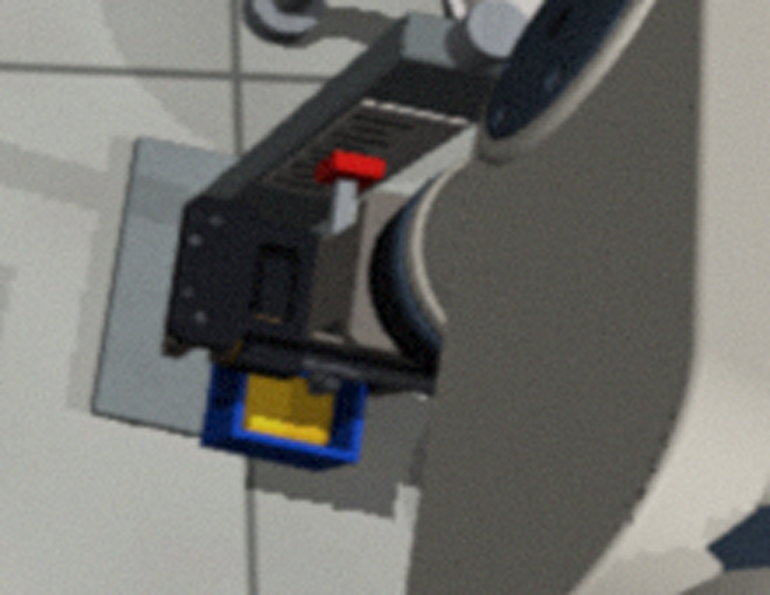

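Emit:
{"api": "move_arm", "payload": {
  "offset": [
    [0,0,-4],
    [0,0,-9],
    [0,0,-14],
    [0,0,-18],
    [0,0,-21]
  ],
  "yaw": [0,0,0,0,0],
  "claw": [-0.2,-0.2,-0.2,-0.2,-0.2]
}}

```text
t: 22.05
tool_pos: [0.5562, -0.288, 0.1348]
orientation: [0.996, -0.085, -0.0, -0.0]
wrist_force: [-0.3, -0.9, -3.2]
finger_gap: 0.0593
```

Emit:
{"api": "move_arm", "payload": {
  "offset": [
    [0,0,-1.5],
    [0,0,-3],
    [0,0,-4.5],
    [0,0,-6],
    [0,0,-7.5]
  ],
  "yaw": [0,0,0,0,0],
  "claw": [-0.2,-0.2,-0.2,-0.2,-0.2]
}}

```text
t: 22.68
tool_pos: [0.5563, -0.2881, 0.1276]
orientation: [0.996, -0.085, 0.0, 0.0]
wrist_force: [0.6, 0.7, -1.9]
finger_gap: 0.0593
```

Emit:
{"api": "move_arm", "payload": {
  "offset": [
    [0,0,-1.5],
    [0,0,-3],
    [0,0,-4.5],
    [0,0,-6],
    [0,0,-7.5]
  ],
  "yaw": [0,0,0,0,0],
  "claw": [-0.2,-0.2,-0.2,-0.2,-0.2]
}}

```text
t: 23.3
tool_pos: [0.5564, -0.2881, 0.1201]
orientation: [0.996, -0.085, 0.0, 0.0]
wrist_force: [-0.5, 0.0, -1.9]
finger_gap: 0.0595
```

```bash
python3 chk.py 12
```

```text
hook_seat top None
hook_seat side [0.6] 402.3 163.2 [ 0.5371 -0.2227  0.216 ]
caddy_center top None
caddy_center side [0.81] 398.5 185.8 [ 0.5578 -0.2952  0.0986]
23.6 [ 0.5563 -0.2881  0.1203] [-0.4656  0.5596 -1.3077] 0.05970996531405449 tool y -99.71247940659502
along 0.002481188132324522 across -0.000686741548264345
```

View pics/zside12.png

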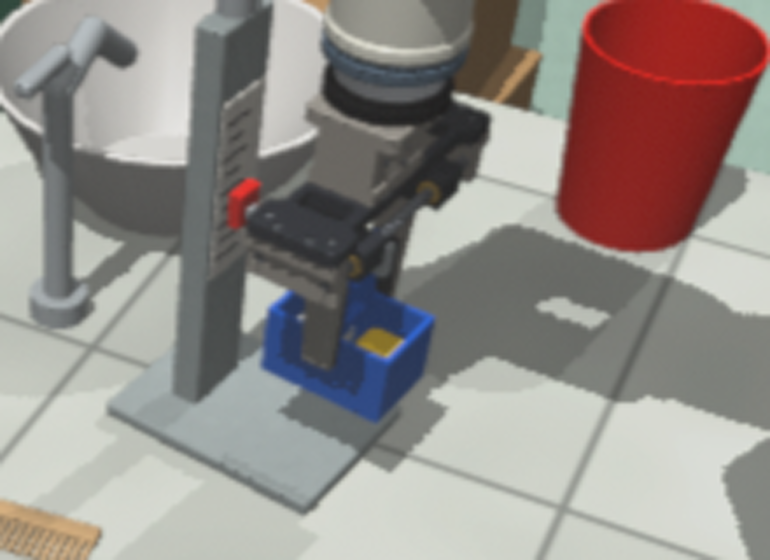

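Emit:
{"api": "move_arm", "payload": {
  "offset": [
    [0,0,-1.5],
    [0,0,-3],
    [0,0,-4.5],
    [0,0,-6],
    [0,0,-7.5]
  ],
  "yaw": [0,0,0,0,0],
  "claw": [-0.2,-0.2,-0.2,-0.2,-0.2]
}}

```text
t: 24.22
tool_pos: [0.5563, -0.2881, 0.1126]
orientation: [0.996, -0.085, 0.0, 0.0]
wrist_force: [0.0, 0.6, -1.1]
finger_gap: 0.0599
```

Emit:
{"api": "move_arm", "payload": {
  "offset": [
    [0,0,-1.5],
    [0,0,-3],
    [0,0,-4.5],
    [0,0,-4.5],
    [0,0,-4.5]
  ],
  "yaw": [0,0,0,0,0],
  "claw": [-0.2,-0.2,-0.2,-0.2,-0.2]
}}

```text
t: 24.85
tool_pos: [0.5563, -0.2881, 0.1082]
orientation: [0.996, -0.085, 0.0, 0.0]
wrist_force: [0.5, -0.0, -1.4]
finger_gap: 0.0597
```

```bash
python3 chk.py 13
python3 - <<'E'
from h import *
for i in range(6):
    r.camera('side'); print(r.read_state()['wrist_force'])
E
```

```text
hook_seat top None
hook_seat side [0.61] 405.2 165.7 [ 0.5338 -0.2352  0.2029]
caddy_center top [0.56] 467.4 266.3 [ 0.5391 -0.239   0.2064]
caddy_center side [0.9, 0.71] 398.8 190.6 [ 0.557  -0.3013  0.0802]
   TRI [ 0.5534 -0.2749  0.102 ] 0.007290741657715343
25.15 [ 0.5563 -0.2881  0.1082] [ 0.722  -0.2334 -0.2657] 0.05996112925888336 tool y -99.71373740251617
along 0.002483798297422118 across -0.0006658133789671497
[-0.05440961  0.31408849  0.01574867]
[ 0.55425853 -0.77989683 -1.44230332]
[ 1.20066617  0.59671158 -2.04187889]
[-0.15170842 -0.91659388 -0.33746183]
[ 1.02200333e+00 -4.75118139e-01  9.30212202e-04]
[0.36196942 0.56883759 0.09232394]
```

View pics/zside13.png

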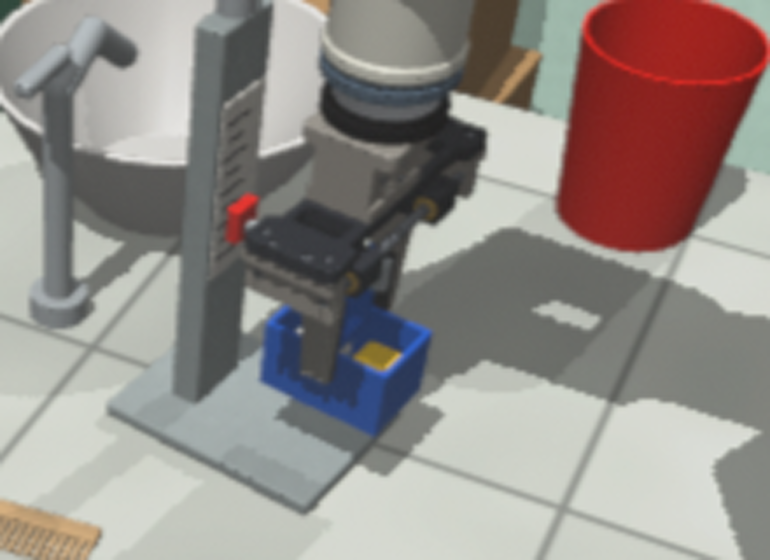

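Emit:
{"api": "move_arm", "payload": {
  "offset": [
    [0,0,-1],
    [0,0,-2],
    [0,0,-3],
    [0,0,-4],
    [0,0,-4]
  ],
  "yaw": [0,0,0,0,0],
  "claw": [-0.2,-0.2,-0.2,-0.2,-0.2]
}}

```text
t: 26.08
tool_pos: [0.5563, -0.2881, 0.1041]
orientation: [0.996, -0.085, 0.0, 0.0]
wrist_force: [-1.0, -0.7, 0.4]
finger_gap: 0.06
```

Run:
```python
from h import *
F=[]
for i in range(24):
    r.camera('side'); F.append(r.read_state()['wrist_force'])
F=np.array(F);print(F.mean(0),F.std(0)/24**.5,r.read_state()['t'],r.read_state()['tool_pos'])
```

```text
[ 0.28708132 -0.29377283 -0.16676711] [0.07834347 0.1138431  0.11910884] 27.275 [ 0.55630823 -0.28807329  0.10418257]
```

Emit:
{"api": "move_arm", "payload": {
  "offset": [
    [0,0,-0.5],
    [0,0,-1],
    [0,0,-1.3],
    [0,0,-1.3]
  ],
  "yaw": [0,0,0,0],
  "claw": [-0.2,-0.2,-0.2,-0.2]
}}

```text
t: 27.78
tool_pos: [0.5563, -0.2881, 0.1029]
orientation: [0.996, -0.085, 0.0, -0.0]
wrist_force: [0.7, -0.5, -0.3]
finger_gap: 0.0599
```

Emit:
{"api": "move_arm", "payload": {
  "offset": [
    [0,0,0],
    [0,0,0],
    [0,0,0],
    [0,0,0],
    [0,0,0]
  ],
  "yaw": [0,0,0,0,0],
  "claw": [0.32,0.36,0.45,0.55,0.65],
  "grip_force": 5
}}

```text
t: 28.4
tool_pos: [0.5563, -0.288, 0.1029]
orientation: [0.996, -0.085, -0.0, -0.0]
wrist_force: [-1.4, 0.2, -0.1]
finger_gap: 0.0753
```

```bash
python3 chk.py 14
```

```text
hook_seat top None
hook_seat side [0.58, 0.53, 0.47] 322.7 281.0 [0.5783 0.0404 0.1001]
caddy_center top [0.9, 0.5, 0.35] 471.5 266.5 [ 0.5408 -0.2489  0.1963]
caddy_center side [0.92] 395.2 191.9 [ 0.5548 -0.2656  0.103 ]
   TRI [ 0.5606 -0.2877  0.0845] 0.0011883165972444078
28.7 [ 0.5563 -0.2881  0.1029] [-0.5356  0.3478 -0.3258] 0.07561443946153759 tool y -99.71186431798795
along 0.002461341389075109 across -0.0006716872932582497
```

View pics/zside14.png

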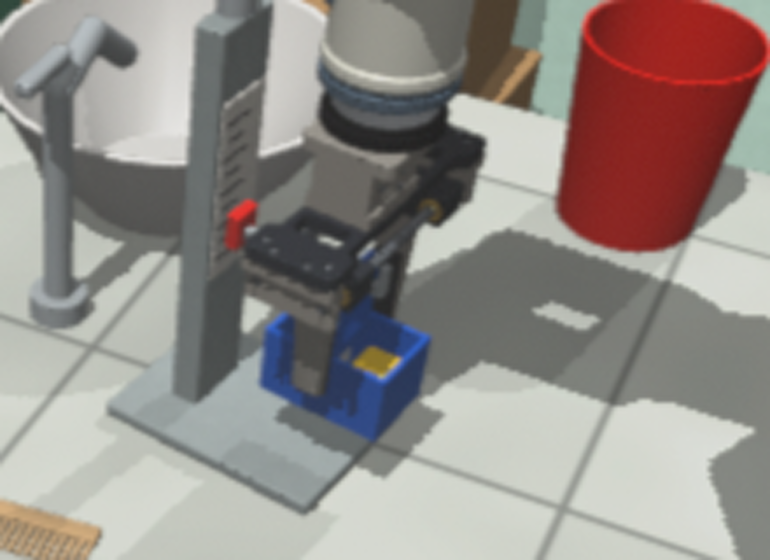

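Emit:
{"api": "move_arm", "payload": {
  "offset": [
    [0,0,0],
    [0,0,5],
    [0,0,15],
    [0,0,28],
    [0,0,45]
  ],
  "yaw": [0,0,0,0,0],
  "claw": [0.8,0.9,1,1,1]
}}

```text
t: 29.32
tool_pos: [0.5563, -0.2881, 0.1491]
orientation: [0.996, -0.085, 0.0, 0.0]
wrist_force: [1.8, 0.2, -0.5]
finger_gap: 0.0921
```

Emit:
{"api": "move_arm", "payload": {
  "offset": [
    [0,0,20],
    [0,0,45],
    [0,0,75],
    [0,0,110],
    [0,0,140]
  ],
  "yaw": [0,0,0,0,0],
  "claw": [1,1,1,1,1]
}}

```text
t: 29.95
tool_pos: [0.5564, -0.2881, 0.2906]
orientation: [0.996, -0.085, 0.001, 0.0]
wrist_force: [0.5, -0.4, -0.3]
finger_gap: 0.0919
```

Emit:
{"api": "move_arm", "payload": {
  "offset": [
    [-40,8,0],
    [-80,20,0],
    [-120,35,0],
    [-150,50,0],
    [-160,60,0]
  ],
  "yaw": [0,0,0,0,0],
  "claw": [1,1,1,1,1]
}}

```text
t: 30.58
tool_pos: [0.3951, -0.2275, 0.289]
orientation: [0.996, -0.085, 0.001, 0.0]
wrist_force: [0.2, -0.4, 0.1]
finger_gap: 0.0917
```

```bash
python3 chk.py 15
```

```text
hook_seat top [0.87, 0.16] 485.9 263.4 [ 0.5528 -0.2848  0.1628]
hook_seat side [0.6, 0.57] 402.8 168.6 [ 0.5509 -0.2825  0.1584]
   TRI [ 0.5535 -0.2883  0.154 ] 0.001954059518159119
caddy_center top [0.71] 471.2 271.0 [ 0.5545 -0.2931  0.0665]
caddy_center side [0.62, 0.57] 298.5 238.5 [ 0.7248 -0.1157  0.004 ]
   TRI [ 0.6764 -0.2698 -0.0843] 0.2461361583244629
30.875 [ 0.3973 -0.2285  0.2881] [-0.191  -0.5936  0.5571] 0.09191202376524016 tool y -99.69417095262348
along -0.16432362661207148 across 0.030992669011797577
```

View pics/zside15.png

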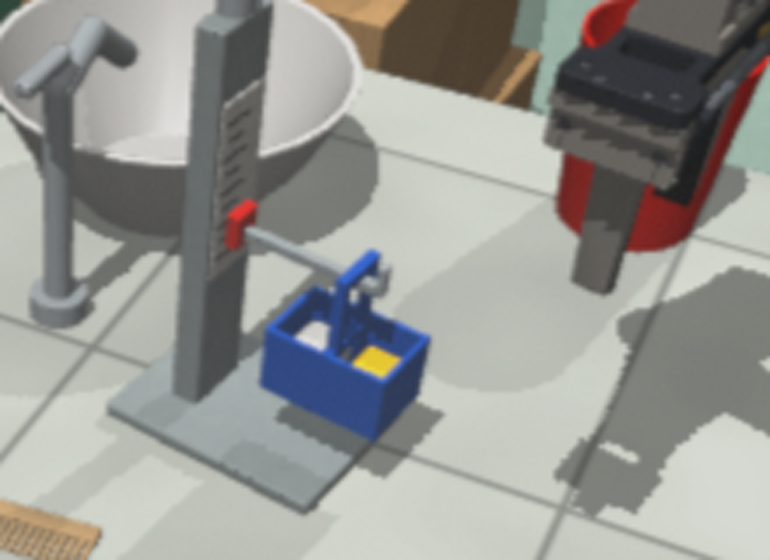

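View pics/ztop15.png

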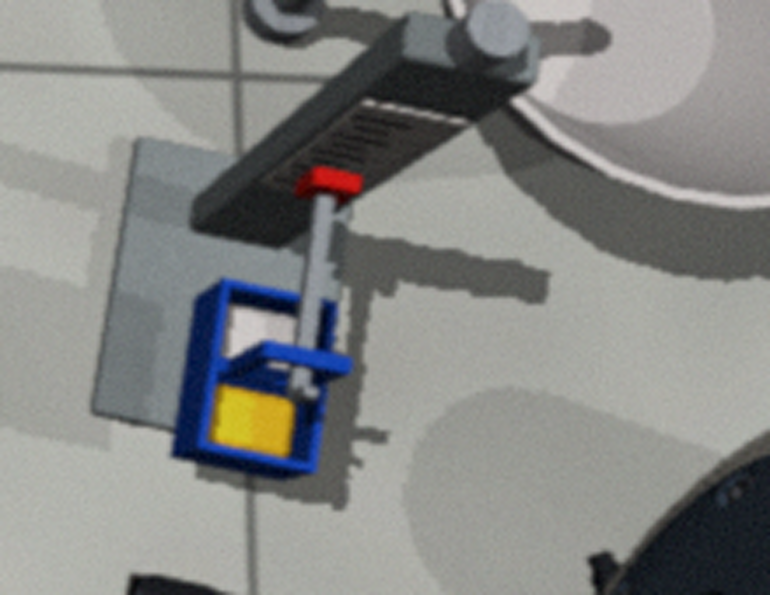

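Hanging on the hook, upright. Let it settle ~3 s and confirm stillness.

Run:
```python
from look import *
prev=None
for i in range(60):
    c=r.camera('side')
    g=c['image'][90:250,340:430].astype(float)
    if i%6==0:
        I=c['image'].astype(int); c['rotation']=Rotation.from_quat(c['rotation']).as_matrix()
        m=np.zeros((480,640),bool); m[90:250,340:440]=True
        b=m&(I[...,2]>I[...,0]+40)&(I[...,2]>I[...,1]+25); v,u=np.nonzero(b)
        rd=m&(I[...,0]>I[...,2]+80); v2,u2=np.nonzero(rd)
        W=cloud(c)[b]; W=W[W[:,2]>.0]
        print(i,u.mean().round(2),v.mean().round(2),v2.mean().round(2),np.nanpercentile(W[:,2],99).round(4))
W=cloud(c)
x,y,z=W[...,0],W[...,1],W[...,2]
P=W[b]; 
print('bar z',np.median(P[P[:,2]>.14],0)); q=P[(P[:,2]>.095)&(P[:,2]<.125)]; 
A=np.c_[q[:,:2],np.ones(len(q))]; h=q[q[:,2]>np.percentile(q[:,2],60)]; print(len(h),np.linalg.lstsq(np.c_[h[:,:2]-h[:,:2].mean(0),np.ones(len(h))],h[:,2],rcond=None)[0])
snap('side','side16.png');snap('top','top16.png');print(r.read_state()['t'])
```

```text
0 396.7 191.26 133.99 0.1622
6 396.61 191.19 134.19 0.1623
12 396.66 191.2 133.79 0.1621
18 396.55 191.14 133.58 0.1624
24 396.52 191.13 132.85 0.1626
30 396.5 191.08 133.97 0.1624
36 396.63 191.19 134.0 0.1622
42 396.64 191.25 133.23 0.1622
48 396.64 191.24 133.04 0.1622
54 396.7 191.27 133.79 0.1624Traceback (most recent call last):
  File "<stdin>", line 13, in <module>
  File "h.py", line 12, in cloud
    W=P@np.array(c['rotation']).T+c['eye']; W[z==0]=np.nan; return W
      ~^~~~~~~~~~~~~~~~~~~~~~~~~~
ValueError: matmul: Input operand 1 has a mismatch in its core dimension 0, with gufunc signature (n?,k),(k,m?)->(n?,m?) (size 4 is different from 3)
```

Run:
```python
from look import *
L=[]
for i in range(80):
    c=r.camera('side'); I=c['image'].astype(int)
    m=np.zeros((480,640),bool); m[90:250,340:440]=True
    b=m&(I[...,2]>I[...,0]+40)&(I[...,2]>I[...,1]+25); v,u=np.nonzero(b); L.append([u.mean(),v.mean()])
L=np.array(L); print(L[:40].std(0),L[40:].std(0),L[:40].mean(0),L[40:].mean(0))
c=snap('side','side16.png');snap('top','top16.png')
W=cloud(c)[b]
print('bar top z',np.median(W[W[:,2]>.155],0)); q=W[(W[:,2]>.095)&(W[:,2]<.125)]; print('rim z vs along', [ (np.round(a,2), round(float(np.nanpercentile(q[abs(q[:,0]-a)<.008][:,2],90)),4)) for a in(.52,.54,.56,.58,.6) if (abs(q[:,0]-a)<.008).any()])
print(r.read_state()['t'])
```

```text
[0.0639 0.0405] [0.0468 0.037 ] [396.6304 191.1885] [396.6376 191.198 ]
bar top z [ 0.5548 -0.2832  0.1605]
rim z vs along [(np.float64(0.52), 0.1096), (np.float64(0.54), 0.1089), (np.float64(0.56), 0.1198), (np.float64(0.58), 0.1083), (np.float64(0.6), 0.1093)]
37.975
```

View pics/side16.png

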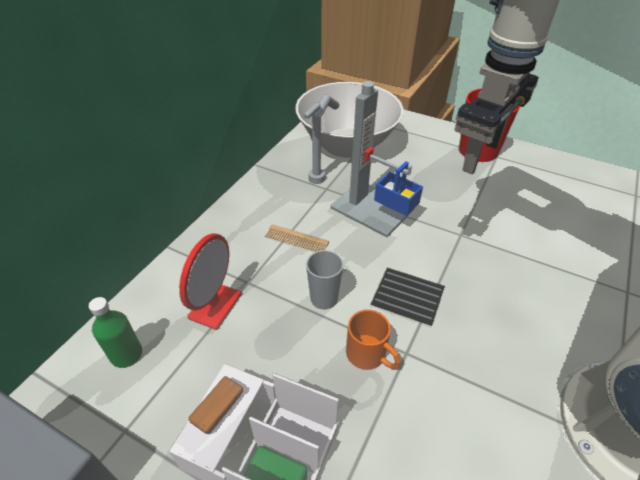

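View pics/top16.png

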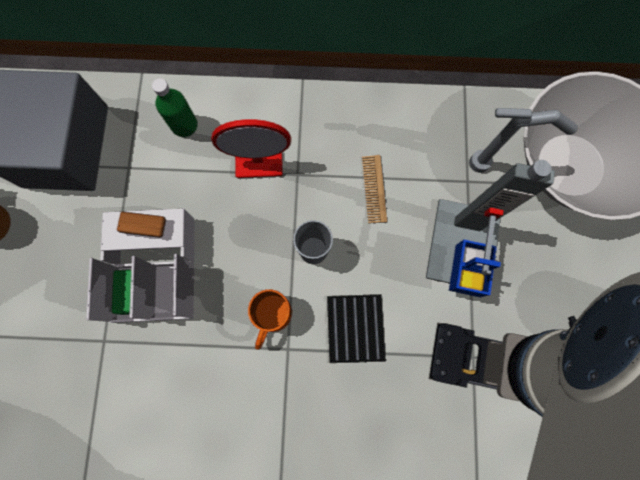

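The pictures show the caddy hanging level on the hook at side (398,190) and top (475,268). It is still to within 0.06 px, and all the other things are in their places.

```bash
python3 -c "
from h import r
print(r.finish_job())"
```

```text
the job is handed in; nothing more can be done
None
```

The caddy is hanging freely on the scale's hook, upright and still, and the job was handed in at about 38 s of the 72 s allowed.

- **Rack to mat:** I lifted the caddy out of its bay by the bar and stood it within about 2 mm of the mat's centre. Then I let go. Just before letting go, the set-down pressed at about 12 N.
- **Mat to hook:** I took it again by the tray across its 60 mm side, which left the loop free, and threaded the loop over the hook. I lowered it in small steps until the wrist force was near zero (–0.17 N at the last averaged reading). After 1.3 mm more I let go and drew the arm clear.
- **Last checks:** The tray rim reads level within about 1.5 mm, apart from one odd reading that probably comes from a post. The caddy's image moved less than 0.07 px over the last 4 s. The wrist force gives a weight of about 3.1 N, and the hook dipped about 27 mm, which agree with the spring. By eye, the soap box, mug, tumbler, comb, mirror and brush are all where they started.
- **Checks that disagreed:** The trained networks sometimes lost the hook or the caddy when the gripper hid them. For those points I relied on depth measurements and the tool position instead.

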